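# Set the length stop of the tube bench to its index clip

### The job

Set up the length stop on the cutting bench: find the one of the three steel bushes that fits the stop arm's post (one is too tight, one is sloppy) and slip it right down over the post until it sits flat. Then push the lock button on the sleeve fully down to free the arm, take hold of the bush and pull the arm out with it until the pointer is in line with the ridge of the index clip on the scale. The arm is pulled back by a spring, so finish while still holding the bush there, at rest; leave the tube, flat offcut and stack of discs lying around the bushes undisturbed.

Things in the scene. Friction and masses are not known exactly. Their poses are not given: they have to be found in the camera images.
- gauge: length stop fixed to the bench; origin at bench height, y = the way the arm slides out. Base plate x -50 to 90, y -170 to 310 mm, 10 mm thick. On it a steel sleeve 50 mm wide about x = 0, y -160 to 80 mm, top 46 mm above the bench; the arm comes out of its end at y = 80. Flat scale beside the arm at x 51 to 81, y 132 to 298 mm, top 16 mm above the bench, a line each 10 mm.
- stop_arm (a joint): how far the telescoping arm is drawn out of the sleeve, m: 0 home (as it starts), at most 0.14. Locked (1 to 2 mm of play) until the lock button is down. A spring pulls it home with 3 to 5 N, so it slides back when let go.
- post_base (a point): foot of the upright steel post, on the flat top of the arm's 50 x 56 mm end block, 30 mm above the bench; moves with the arm; axes as the gauge's. Post 20 mm in diameter, 44 mm high (the top 8 mm taper to 12 mm). At home it is at y = 150 mm of the gauge, 70 mm beyond the sleeve's end.
- pointer_tip (a point): tip of the thin pointer that sticks out (gauge's +x) from the arm's end block, 47 mm from the post's axis and level with it along y, 23 mm above the bench; moves with the arm; axes as the gauge's.
- mark (a point): end nearest the pointer of the ridge (2.5 mm wide, along x) on the index clip, a small dark steel clip 30 x 14 mm, 6.5 mm high, fixed across the scale; axes as the gauge's. The arm is right when pointer_tip and mark have the same y in the gauge's axes, after 55 to 120 mm of travel.
- lock_button (a joint): how far the lock button is pushed down, m: 0 up (as it starts), 0.008 fully down; below 0.0065 the arm is still locked. Takes about 4 N, does not spring back: it stays where it is pushed.
- button_top (a point): centre of the top of the lock button: a round black button 24 mm across, standing 14 mm out of its low collar (34 mm across) on the top of the sleeve, 50 mm behind the sleeve's end, 66 mm above the bench when up; pushed straight down.
- bush_mid: loose upright plain steel bush (ring): outside 44 mm across, 36 mm high, bore 23 mm right through, 0.15 to 0.4 kg; this is the one that fits the post. Origin at the centre of its underside, z up along the bore.
- bush_small: loose upright plain steel bush (ring): outside 44 mm across, 36 mm high, bore 16 mm right through, 0.15 to 0.4 kg; too tight for the post. Origin at the centre of its underside, z up along the bore.
- bush_large: loose upright plain steel bush (ring): outside 44 mm across, 36 mm high, bore 33 mm right through, 0.15 to 0.4 kg; goes over the post but is sloppy. Origin at the centre of its underside, z up along the bore.
- tube_a: loose square bare-metal tube, 30 x 30 mm, 220 mm long along its x, lying; origin under its centre
- flat_offcut: loose flat metal offcut lying beside the bushes, 70 x 40 x 8 mm; origin under its centre
- disc_stack: loose stack of thin steel discs, 76 mm across, 80 mm high, standing; origin under its centre
Mind the look-alikes: they are no part of the job. What is shaped like the bush_mid but red is not meant.

How it is judged:
By the outcome, as a careful person would: the job done as asked, in the order asked, and still so for the second after the job is handed in, while the arm keeps its last pose, push and grip.
It also fails if it takes over 58 s, if anything falls off the work surface, if the arm or the gripper's body presses on something with over 40 N, if the wrist force passes 120 N, or if a joint passes its speed limit or range.

### The arm

A 7-joint arm with a two-finger parallel gripper is mounted at the origin on the work surface. World frame = base frame: x ahead of the robot, y to its left, z up, the work surface at z = 0. Lengths are in m, angles in rad, forces in N, time in s.
With the tool pointing down it reaches from about 0.425 to 0.875 m from the base axis. Payload 4.7 kg.
Tool frame: the origin (TCP) lies at the very end of the fingers, on their centre line; the grasp point (between the pads) lies 19 mm behind it; z points along the fingers, y is the line along which they close (so a half turn about z gives the same grasp; the last joint's range is limited). The gripper opens to 87 mm and grips with 3 to 60 N. Pads are 19 mm wide; open, the fingers measure 117 mm over their backs; the gripper's body (75 mm by 190 mm) begins 51 mm behind the grasp point.
Start: joints at [-1.294, 0.321, -0.07, 1.45, 0.023, 1.371, -0.057], TCP at [0.169, 0.628, 0.223] pointing down, gripper open.
Joint ranges: [-2.86, 2.86], [-0.3, 2.09], [-1.38, 1.24], [0.06, 2.45], [-1.56, 4.7], [0.09, 2.05], [-2.69, 2.69]. Speed limits (rad/s): [2.57, 2.57, 3.14, 3.14, 3.14, 3.14, 3.14].

### API

Orientations are given as a rotation vector (axis times angle).
In Python, from bench import ctrl, get_image, job gives the robot as it stands.
- The arm moves only by the shell command python3 -m crank 'ROWS' [FORCE]. ROWS is JSON, a list that holds one entry, the list of rows, each a list of 5 numbers: the shift along the tool's x, y, z in mm, then the turn about the tool's z in rad, then the closure, from -1 (fully open) to 1 (shut), so that 0 is half open. A call has 1 to 10 rows; each row shifts and turns the commanded pose from where the row before left it, along the tool's axes as they then stand; what a row does not reach is not made up. A row lasts 1/12 s, in which the tool goes at most 41.7 mm and 7.16 degrees, less where a joint would pass 70% of its speed; a pose out of reach is approached as far as the arm can. A call with a gripper value outside its range is refused whole. The fingers move at their own pace and stop on an object; FORCE is the grip in N (left out, the last holds). Time passes only in rows, so rows that do not move let the fingers close. It gives the time, the measured TCP pose, the force, the opening and the grip force at its end, in the units of the state.
- ctrl.get_state(): the state, without advancing time (a new reading comes with each control period).
- get_image(name): name is "side" or "top"; returns a dict with "pixels" (384x512x3 uint8, red, green, blue), "fx", "fy", "cx", "cy" (pixels), "T" (4x4, takes a point from camera to world coordinates). Camera axes: x right, y down, z forward; pixel columns grow to the right and rows downward; lengths in m; the calibration is good to about 2 mm. A picture is of the moment at which its call begins. There is no depth.
- job.close_job(): hands the job in; it is judged then, once.
The state is a dict: "time": time; "joint_positions": joint angles; "qd": joint speeds; "joint_torque": joint torques, N m; "position": TCP position; "tool_rot": TCP orientation; "ft_force": force on the tool from outside, world axes, zero at the start; "torque": the same for the moment, N m; "grip_width": opening from 0.0 (shut) to 1.0 (fully open); "grip_force": force on a finger pad.
Only numpy, scipy, OpenCV 4.12 (cv2) and the standard library are available. Lean on these libraries where they do the work, as an engineer would, in place of code of your own. Each camera call takes 0.05 s, during which the arm holds its last target. There are 200 camera calls.

## Working session

There is one attempt and no reset: what is moved stays moved. The work goes in short steps, Python scripts to look and compute and a shell command to move; the robot and the scene stay as the last step left them, time stands still between calls to the robot, and variables do not carry over. Pictures are saved under pics/ and viewed, at most 10 in all, crops included, and the job is handed in when it is done.

```bash
mkdir -p pics; ls; cat > h.py <<'E'
import numpy as np, cv2
from scipy.spatial.transform import Rotation as R
from bench import ctrl, get_image, job
def cam(n):
    d=get_image(n); d['T']=np.array(d['T']); return d
def save(d,f,box=None,s=1):
    p=np.array(d['pixels'])[:,:,::-1]
    if box: p=p[box[1]:box[3],box[0]:box[2]]
    cv2.imwrite('pics/'+f,cv2.resize(p,None,fx=s,fy=s,interpolation=cv2.INTER_CUBIC))
def ray(d,u,v):
    r=np.array([(u-d['cx'])/d['fx'],(v-d['cy'])/d['fy'],1.]); return d['T'][:3,3],d['T'][:3,:3]@r
def onz(d,u,v,z):
    o,r=ray(d,u,v); return o+r*(z-o[2])/r[2]
def proj(d,p):
    q=d['T'][:3,:3].T@(np.asarray(p)-d['T'][:3,3]); return np.array([d['fx']*q[0]/q[2]+d['cx'],d['fy']*q[1]/q[2]+d['cy']])
def tri(d1,p1,d2,p2):
    o1,r1=ray(d1,*p1);o2,r2=ray(d2,*p2)
    s=np.linalg.lstsq(np.c_[r1,-r2],o2-o1,rcond=None)[0]
    a,b=o1+s[0]*r1,o2+s[1]*r2; return (a+b)/2,np.linalg.norm(a-b)
E
python3 - <<'E'
from h import *
t=cam('top');s=cam('side')
cv2.imwrite('pics/a.png',cv2.resize(np.vstack([np.array(t['pixels']),np.array(s['pixels'])])[:,:,::-1],None,fx=.78,fy=.78))
save(t,'top1.png',None,1.56);save(s,'side1.png',None,1.56)
st=ctrl.get_state();print(st)
for d in(t,s):print(d['fx'],d['cx'],d['cy'],d['T'].round(3).tolist())
E
```

```text
pics
{'time': 0.1, 'joint_positions': array([-1.29389249,  0.32174329, -0.07008934,  1.45156165,  0.02260328,
        1.37077454, -0.05689807]), 'qd': array([-3.27298956e-05, -2.33119913e-03,  2.69679329e-04, -2.33159743e-03,
        2.36453666e-05,  8.39072042e-06, -8.24149981e-05]), 'joint_torque': array([-4.15322756e-04, -4.92572773e+01, -4.05802662e-01, -3.13398385e+01,
       -6.40331022e-02,  3.94393550e-02,  7.33284401e-05]), 'position': array([0.16878028, 0.62719634, 0.22157019]), 'tool_rot': array([-4.11552779e-01, -3.11438776e+00,  2.66241363e-03]), 'ft_force': array([ 0.63899445,  0.4777789 , -0.44453145]), 'torque': array([-0.06336213,  0.00508153, -0.04782312]), 'grip_force': 0.0, 'grip_width': 0.9989931943821777}
496.5486686806867 267.1098696665097 186.99556396397307 [[0.002, -0.992, 0.125, 0.341], [-1.0, -0.002, 0.002, 0.156], [-0.002, -0.125, -0.992, 1.353], [0.0, 0.0, 0.0, 1.0]]
403.75527221612697 254.58306058069942 183.78697748694208 [[0.994, -0.089, 0.07, 0.43], [-0.112, -0.67, 0.734, -0.552], [-0.019, -0.737, -0.676, 0.714], [0.0, 0.0, 0.0, 1.0]]
```

View pics/top1.png

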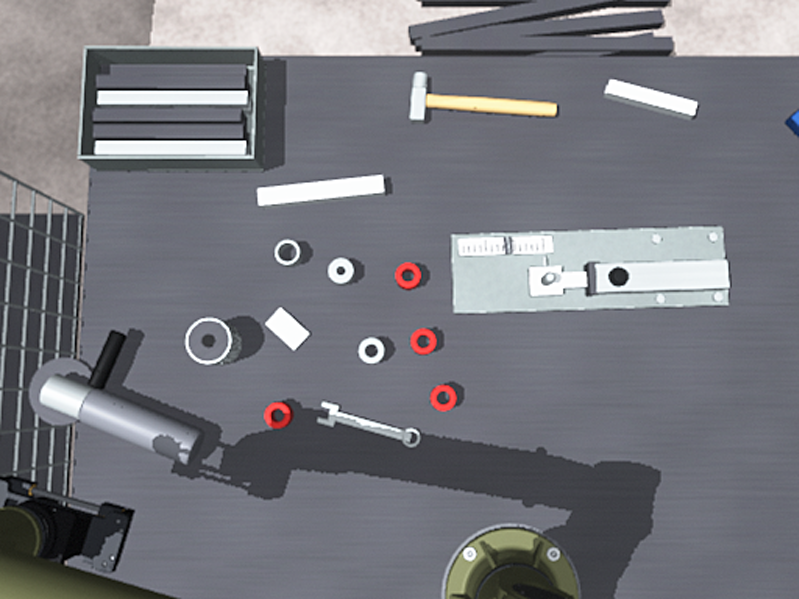

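View pics/side1.png

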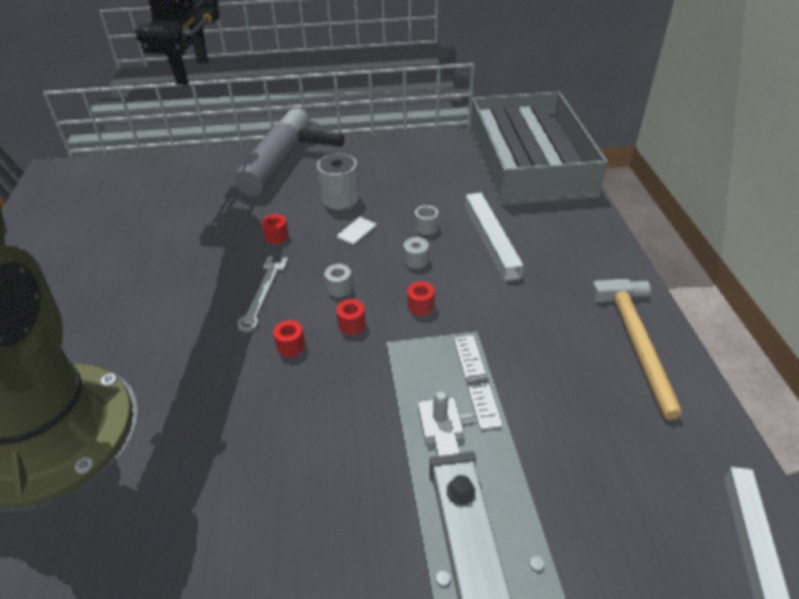

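Top view (shown at 1.56x): the steel bushes are at (288,252) with a wide bore, (341,270) with a small bore and (372,350) with a medium bore. Post is at about (548,278), button at (619,277) and clip at about (509,245). The red rings are decoys. Next I measure the bores and points, with one enlarged crop.

```bash
python3 - <<'E'
from h import *
t=cam('top');s=cam('side')
P=np.array(t['pixels']);hsv=cv2.cvtColor(P,cv2.COLOR_RGB2HSV)
m=((hsv[...,2]>150)&(hsv[...,1]<60)).astype(np.uint8)
c,h=cv2.findContours(m,cv2.RETR_CCOMP,cv2.CHAIN_APPROX_NONE)
for i,k in enumerate(c):
    u,v=k.reshape(-1,2).mean(0)
    if h[0][i][3]<0 and 160<u<260 and 140<v<245 and cv2.contourArea(k)>60:
        (a,b),r=cv2.minEnclosingCircle(k); j=h[0][i][2]
        hole=cv2.contourArea(c[j]) if j>=0 else 0
        p=onz(t,a,b,.036); sc=abs(onz(t,a+1,b,.036)[1]-p[1])*1000
        print('ring',(round(a,1),round(b,1)),'OD',2*(r+.5)*sc,'bore',2*np.sqrt(hole/np.pi)*sc-sc,p.round(4))
# button dark blob, sleeve hull
sub=(hsv[...,2]<45).astype(np.uint8)
n,l,st,ce=cv2.connectedComponentsWithStats(sub[160:195,370:420])
for q in range(1,n):
    if st[q][4]>30: print('dark',ce[q]+[370,160],st[q], onz(t,*(ce[q]+[370,160]),.066).round(4))
a=P[145:205,285:475];b=P[150:275,165:285]
A=cv2.resize(a,None,fx=4.2,fy=4.2,interpolation=cv2.INTER_CUBIC)
S=np.array(s['pixels'])[205:335,240:350]
B=cv2.resize(b,None,fx=2.6,fy=2.6,interpolation=cv2.INTER_CUBIC);C=cv2.resize(S,None,fx=2.6,fy=2.6,interpolation=cv2.INTER_CUBIC)
o=np.zeros((A.shape[0]+max(B.shape[0],C.shape[0]),800,3),np.uint8)
o[:A.shape[0],:A.shape[1]]=A;o[A.shape[0]:A.shape[0]+B.shape[0],:B.shape[1]]=B;o[A.shape[0]:A.shape[0]+C.shape[0],400:400+C.shape[1]]=C
cv2.imwrite('pics/c1.png',o[:600,:,::-1]);print(o.shape)
E
```

```text
ring (237.4, 224.3) OD 47.50211913602289 bore 21.07702727457085 [0.4073 0.2368 0.036 ]
ring (183.4, 210.4) OD 79.26272159481547 bore -2.6595492195396475 [0.4441 0.3809 0.036 ]
ring (217.8, 173.0) OD 47.76703257844009 bore 13.342429413284535 [0.5447 0.2907 0.036 ]
ring (183.7, 161.1) OD 47.549128163417976 bore 30.316209633463043 [0.5769 0.3832 0.036 ]
dark [395.125      177.45833333] [21 12 11 11 48] [ 0.5291 -0.1767  0.066 ]
(590, 800, 3)
```

View pics/c1.png

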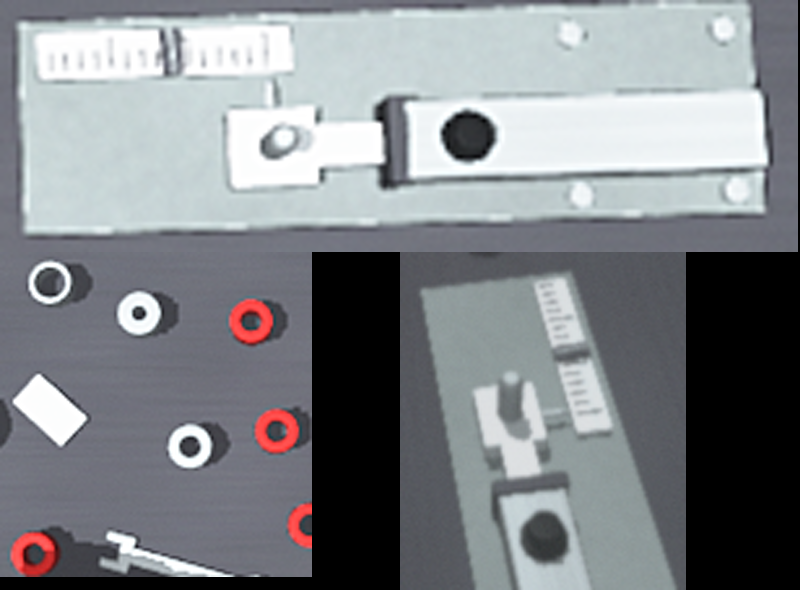

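The three steel bushes are (183.7,161.1) with a bore of about 30 (large), (217.8,173.0) with about 13 (small) and (237.4,224.3) with about 21 (the mid one, 23 nominal). The crop confirms the last is bare steel with the intermediate bore, so it is the one meant. Next is the gauge pose and the move amounts.

```bash
cat >> h.py <<'E'
def to(target,yaw=None):
    "shift in tool axes (mm) to target TCP; yaw = world heading wanted of tool y -> turn"
    s=ctrl.get_state();M=R.from_rotvec(s['tool_rot']).as_matrix()
    turn=0
    if yaw is not None:
        a=np.arctan2(M[1,1],M[0,1]); turn=-((yaw-a+np.pi/2)%np.pi-np.pi/2)
    d=np.array(target)-s['position']
    print('t',round(s['time'],2),'pos',s['position'].round(4),'tilt',M[:,2].round(3),'shift before turn',(M.T@d*1000).round(1),'after turn',((M@R.from_euler('z',turn).as_matrix()).T@d*1000).round(1),'turn',round(turn,3))
E
python3 - <<'E'
from h import *
t=cam('top');s=cam('side')
P=np.array(t['pixels']);hsv=cv2.cvtColor(P,cv2.COLOR_RGB2HSV)
print('plate px',P[190,400],'bench',P[230,400])
m=np.zeros(P.shape[:2],np.uint8);m[140:210,280:480]=(hsv[140:210,280:480,2]>115)
m=cv2.morphologyEx(m,cv2.MORPH_CLOSE,np.ones((5,5)))
c=max(cv2.findContours(m,0,1)[0],key=cv2.contourArea)
pts=np.array([onz(t,*q,.010)[:2] for q in c.reshape(-1,2)],np.float32)*1000
r=cv2.minAreaRect(pts);print('plate',r)
ps=np.array([onz(t,u,v,.066) for u,v in [(285+468/4.2,145+135/4.2)]]);print('button top',ps)
print('button tri',tri(t,(285+468/4.2,145+135/4.2),s,(240+145/2.6,205+(537-252)/2.6)), 'proj side',proj(s,ps[0]))
print('block',onz(t,285+274/4.2,145+148/4.2,.030),'ptr',onz(t,285+271/4.2,145+82/4.2,.023),'clip',onz(t,285+172/4.2,145+52/4.2,.0225))
print('posttop tri',tri(t,(285+292/4.2,145+133/4.2),s,(240+112/2.6,205+(375-252)/2.6)))
print('bush tri',tri(t,(237.4,224.3),s,(338/1.56,273/1.56)))
to([.4073,.2368,.15],np.pi/2+.026)
E
```

```text
plate px [194 208 210] bench [110 113 122]
plate ((546.13720703125, -151.06033325195312), (190.81967163085938, 549.1478881835938), 0.09108705818653107)
button top [[ 0.52990048 -0.18018178  0.066     ]]
button tri (array([ 0.53268958, -0.18465368,  0.04890737]), np.float64(0.0005597282883155942)) proj side [294.07861182 307.55343892]
block [ 0.52655153 -0.06514579  0.03      ] ptr [ 0.57059951 -0.06518909  0.023     ] clip [ 0.59027873 -0.00152735  0.0225    ]
posttop tri (array([ 0.52851839, -0.06793212,  0.08079041]), np.float64(0.0005358298193945281))
bush tri (array([0.40743648, 0.23719302, 0.03065869]), np.float64(0.0003584345827806232))
t 0.3 pos [0.1688 0.6275 0.2222] tilt [-0.    -0.001 -1.   ] shift before turn [-331.8 -315.3   72.4] after turn [-228.2 -396.7   72.4] turn -0.289
```

```bash
python3 -m crank '[[[0,0,0,-0.096,-0.5],[0,0,0,-0.096,-0.5],[0,0,0,-0.097,-0.5],[-19,-33,0,0,-0.5],[-19,-33,0,0,-0.5],[-19,-33,0,0,-0.5],[-19,-33,0,0,-0.5],[-19,-33,0,0,-0.5],[-19,-33,0,0,-0.5],[-19,-33,0,0,-0.5]]]' 30
python3 -m crank '[[[-19,-33,0,0,-0.5],[-19,-33,0,0,-0.5],[-19,-33,0,0,-0.5],[-19,-33,0,0,-0.5],[-19,-33,6,0,-0.5],[0,0,33,0,-0.5],[0,0,33,0,-0.5],[0,0,0,0,-0.5],[0,0,0,0,-0.5]]]'
python3 - <<'E'
from h import *
to([.4073,.2368,.008],np.pi/2+.026)
t=cam('top')
P=np.array(t['pixels']);hsv=cv2.cvtColor(P,cv2.COLOR_RGB2HSV)
m=np.zeros(P.shape[:2],np.uint8);m[140:210,280:480]=(hsv[140:210,280:480,2]>158)
m=cv2.morphologyEx(m,cv2.MORPH_CLOSE,np.ones((7,7)))
c=max(cv2.findContours(m,0,1)[0],key=cv2.contourArea)
pts=np.array([onz(t,*q,.010)[:2] for q in c.reshape(-1,2)],np.float32)*1000
print('plate',cv2.minAreaRect(pts))
E
```

```text
time: 1.13
position: [0.3086, 0.3985, 0.2227]
tool_rot: [-0.041, 3.141, 0.001]
ft_force: [0.5, 0.1, 0.5]
grip_width: 0.751
grip_force: 0.0
time: 1.88
position: [0.406, 0.2371, 0.1497]
tool_rot: [0.041, -3.138, 0.003]
ft_force: [0.2, 0.6, 0.5]
grip_width: 0.753
grip_force: 0.0
t 1.88 pos [0.406  0.2371 0.1497] tilt [-0.003 -0.002 -1.   ] shift before turn [-1.700e+00 -1.000e-01  1.417e+02] after turn [-1.700e+00 -1.000e-01  1.417e+02] turn 0.0
plate ((551.59912109375, -144.07232666015625), (141.54757690429688, 484.26220703125), 1.9308210611343384)
```

```bash
python3 -m crank '[[[-1.5,0,35,0,-0.5],[0,0,35,0,-0.5],[0,0,35,0,-0.5],[0,0,34,0,-0.5],[0,0,0,0,-0.5],[0,0,0,0,0.2],[0,0,0,0,0.2],[0,0,0,0,0.2],[0,0,0,0,0.2],[0,0,0,0,0.2]]]' 30
python3 -m crank '[[[0,0,0,0,0.2],[0,0,0,0,0.2],[0,0,-30,0,0.2],[0,0,-35,0,0.2],[0,0,-35,0,0.2],[0,0,-20,0,0.2],[0,0,0,0,0.2],[0,0,0,0,0.2]]]'
python3 - <<'E'
from h import *
to([.528,-.0655,.125],np.pi/2+.034)
t=cam('side');save(t,'s2.png',(180,60,360,310),2.2)
E
```

```text
time: 2.77
position: [0.4105, 0.2384, 0.0139]
tool_rot: [-0.041, 3.138, 0.003]
ft_force: [-0.2, -2.5, 7.9]
grip_width: 0.491
grip_force: 30.0
time: 3.43
position: [0.4091, 0.2383, 0.1325]
tool_rot: [-0.041, 3.139, 0.003]
ft_force: [0.6, 0.2, -4.3]
grip_width: 0.489
grip_force: 30.0
t 3.43 pos [0.4091 0.2383 0.1325] tilt [ 0.002  0.002 -1.   ] shift before turn [-110.9 -306.9    7.1] after turn [-108.5 -307.7    7.1] turn -0.008
```

View pics/s2.png

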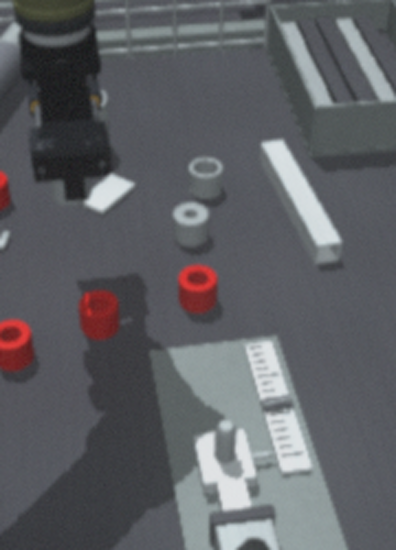

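Held: the bush is between the pads and clear of the bench; the others are undisturbed. I carry it to above the post.

```bash
python3 -m crank '[[[-11.1,-30.7,0,-0.008,0.2],[-11.1,-30.7,0,0,0.2],[-11.1,-30.7,0,0,0.2],[-11.1,-30.7,0,0,0.2],[-11.1,-30.7,0,0,0.2],[-11.1,-30.7,0,0,0.2],[-11.1,-30.7,0,0,0.2],[-11.1,-30.7,0,0,0.2],[-11.1,-30.7,0,0,0.2],[-11.1,-30.7,0,0,0.2]]]' 40
python3 -m crank '[[[0,0,15,0,0.2],[0,0,15,0,0.2],[0,0,0,0,0.2],[0,0,0,0,0.2],[0,0,0,0,0.2]]]'
python3 - <<'E'
from h import *
to([.5307,-.0645,.100],np.pi/2+.034)
s=cam('side');t=cam('top')
A=cv2.resize(np.array(s['pixels'])[180:310,230:360],(600,600),interpolation=cv2.INTER_CUBIC)
cv2.imwrite('pics/s3.png',A[:,:,::-1])
print('expected post top px in crop',(proj(s,[.528,-.0655,.074])-[230,180])*600/130,'foot',(proj(s,[.528,-.0655,.030])-[230,180])*600/130)
E
```

```text
time: 4.32
position: [0.5284, -0.0667, 0.1291]
tool_rot: [0.054, -3.137, 0.0]
ft_force: [0.5, 0.6, -4.3]
grip_width: 0.489
grip_force: 40.0
time: 4.73
position: [0.5293, -0.0648, 0.1009]
tool_rot: [0.055, -3.14, 0.0]
ft_force: [-1.2, 0.1, -3.2]
grip_width: 0.487
grip_force: 40.0
t 4.73 pos [ 0.5293 -0.0648  0.1009] tilt [-0.002 -0.    -1.   ] shift before turn [-1.4  0.3  0.9] after turn [-1.4  0.3  0.9] turn 0.001
expected post top px in crop [242.99869292 339.1015114 ] foot [240.20605937 400.68056733]
```

View pics/s3.png

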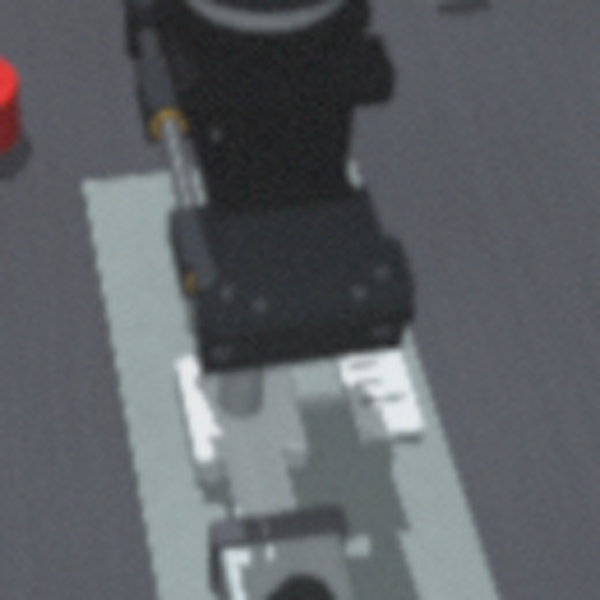

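The post foot shows at crop (241,413), in line with the predicted x. The bush is hidden behind the gripper, so I go down gently and watch the force.

```bash
python3 -m crank '[[[-1.4,0,4,0,0.2],[0,0,4,0,0.2],[0,0,4,0,0.2],[0,0,3,0,0.2],[0,0,3,0,0.2],[0,0,0,0,0.2],[0,0,0,0,0.2]]]'

```

```text
time: 5.42
position: [0.5311, -0.0653, 0.0833]
tool_rot: [0.054, -3.141, 0.0]
ft_force: [0.5, 1.3, -3.7]
grip_width: 0.492
grip_force: 40.0
```

```bash
python3 -m crank '[[[0,0,3,0,0.2],[0,0,3,0,0.2],[0,0,3,0,0.2],[0,0,3,0,0.2],[0,0,0,0,0.2],[0,0,0,0,0.2]]]'

```

```text
time: 5.92
position: [0.5312, -0.0649, 0.0713]
tool_rot: [0.054, -3.141, -0.0]
ft_force: [-0.4, 0.7, -4.0]
grip_width: 0.486
grip_force: 40.0
```

```bash
python3 -m crank '[[[0,0,4,0,0.2],[0,0,4,0,0.2],[0,0,4,0,0.2],[0,0,4,0,0.2],[0,0,3,0,0.2],[0,0,3,0,0.2],[0,0,2,0,0.2],[0,0,0,0,0.2],[0,0,0,0,0.2]]]'

```

```text
time: 6.67
position: [0.5313, -0.065, 0.0474]
tool_rot: [0.054, -3.141, -0.0]
ft_force: [1.7, 1.6, -4.7]
grip_width: 0.489
grip_force: 40.0
```

```bash
python3 -m crank '[[[0,0,1,0,0.2],[0,0,1,0,0.2],[0,0,1,0,0.2],[0,0,1,0,0.2],[0,0,0,0,0.2],[0,0,0,0,0.2]]]'

```

```text
time: 7.17
position: [0.5315, -0.0651, 0.0439]
tool_rot: [-0.054, 3.141, 0.001]
ft_force: [0.5, 1.0, 1.1]
grip_width: 0.489
grip_force: 40.0
```

```bash
python3 -m crank '[[[0,0,1,0,0.2],[0,0,0,0,0.2],[0,0,0,0,-0.5],[0,0,0,0,-0.5],[0,0,0,0,-0.5],[0,0,-20,0,-0.5],[0,0,-35,0,-0.5],[0,0,-25,0,-0.5],[0,0,0,0,-0.5]]]'
python3 -m crank '[[[0,-30,0,0,1],[0,-30,0,0,1],[0,-30,0,0,1],[0,-30,0,0,1],[0,0,0,0,1],[0,0,0,0,1]]]'
python3 - <<'E'
from h import *
to([.532,-.1835,.066],np.pi/2+.034)
s=cam('side');t=cam('top')
A=cv2.resize(np.array(s['pixels'])[180:310,230:340],(508,600),interpolation=cv2.INTER_CUBIC)
B=cv2.resize(np.array(t['pixels'])[145:205,290:350],(290,290),interpolation=cv2.INTER_CUBIC)
o=np.zeros((600,800,3),np.uint8);o[:,:508]=A;o[:290,508:798]=B
cv2.imwrite('pics/s4.png',o[:,:,::-1])
E
```

```text
time: 7.92
position: [0.5348, -0.0663, 0.1276]
tool_rot: [-0.052, 3.132, -0.0]
ft_force: [0.6, -0.4, 1.2]
grip_width: 0.747
grip_force: 0.0
time: 8.42
position: [0.5344, -0.1879, 0.1219]
tool_rot: [0.046, -3.14, 0.002]
ft_force: [-0.1, 1.0, -1.1]
grip_width: 0.378
grip_force: 0.0
t 8.42 pos [ 0.5344 -0.1879  0.1219] tilt [-0.001 -0.001 -1.   ] shift before turn [ 2.2  4.6 55.9] after turn [ 2.2  4.6 55.9] turn -0.005
```

View pics/s4.png

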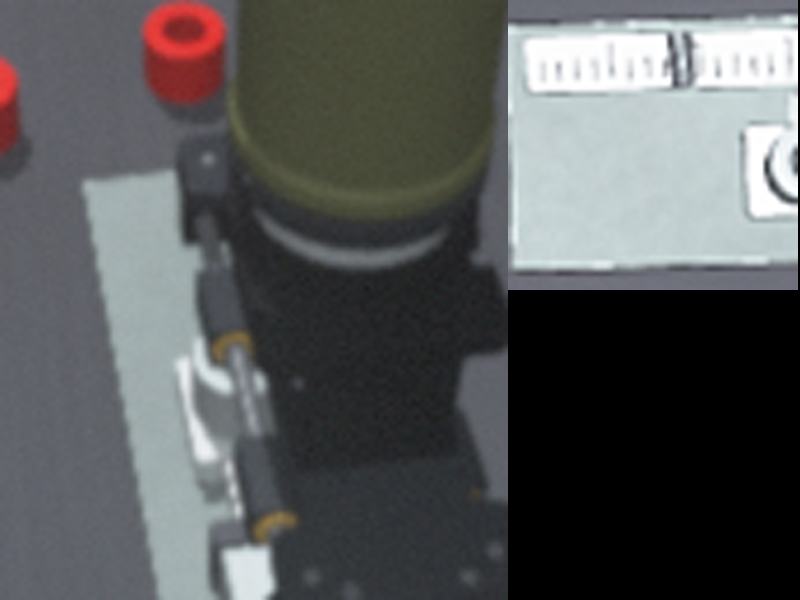

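The bush is on the post, low on the block. Now the button, with the fingers shut.

```bash
python3 -m crank '[[[2,4,0,0.0,1],[0,0,0,0,1],[0,0,0,0,1],[0,0,20,0,1],[0,0,20,0,1],[0,0,10,0,1],[0,0,0,0,1],[0,0,0,0,1]]]' 20
python3 -m crank '[[[0,0,2,0,1],[0,0,2,0,1],[0,0,2,0,1],[0,0,2,0,1],[0,0,0,0,1],[0,0,0,0,1]]]'

```

```text
time: 9.18
position: [0.5331, -0.181, 0.0724]
tool_rot: [0.054, -3.14, -0.0]
ft_force: [1.0, -0.8, 0.1]
grip_width: 0.002
grip_force: 0.0
time: 9.68
position: [0.5338, -0.1813, 0.0649]
tool_rot: [-0.054, 3.14, -0.0]
ft_force: [0.6, 0.0, 1.2]
grip_width: 0.004
grip_force: 0.6
```

```bash
python3 -m crank '[[[0,-1,2,0,1],[0,0,2,0,1],[0,0,2,0,1],[0,0,0,0,1],[0,0,0,0,1]]]'
python3 -m crank '[[[0,0,1,0,1],[0,0,1,0,1],[0,0,1,0,1],[0,0,0,0,1],[0,0,0,0,1]]]'

```

```text
time: 10.1
position: [0.5335, -0.1822, 0.0585]
tool_rot: [-0.054, 3.141, -0.0]
ft_force: [0.7, 0.9, 1.6]
grip_width: 0.005
grip_force: 1.0
time: 10.52
position: [0.5336, -0.1822, 0.0581]
tool_rot: [-0.053, 3.141, 0.003]
ft_force: [-5.7, 3.5, 19.8]
grip_width: 0.007
grip_force: 10.2
```

Button bottomed out at 0.058 m with 20 N. Back to the bush.

```bash
python3 -m crank '[[[0,0,-20,0,1],[0,0,-30,0,-0.5],[0,0,-17,0,-0.5],[0,29,0,0,-0.5],[0,29,0,0,-0.5],[0,29,0,0,-0.5],[0,29,0,0,-0.5],[0,0,0,0,-0.5],[0,0,0,0,-0.5]]]' 40
python3 - <<'E'
from h import *
to([.530,-.065,.045],np.pi/2+.034)
E
```

```text
time: 11.27
position: [0.5287, -0.0647, 0.1219]
tool_rot: [0.06, -3.14, 0.0]
ft_force: [0.3, -0.9, -1.2]
grip_width: 0.528
grip_force: 0.0
t 11.27 pos [ 0.5287 -0.0647  0.1219] tilt [-0.001 -0.    -1.   ] shift before turn [-1.4 -0.3 76.9] after turn [-1.4 -0.3 76.9] turn 0.004
```

```bash
python3 -m crank '[[[-1,0,0,0,-0.5],[0,0,0,0,-0.5],[0,0,0,0,-0.5],[0,0,25,0,-0.5],[0,0,25,0,-0.5],[0,0,25,0,-0.5],[0,0,0,0,-0.5],[0,0,0,0,-0.5]]]'
python3 -m crank '[[[0,0,0,0,0.2],[0,0,0,0,0.2],[0,0,0,0,0.2],[0,0,0,0,0.2],[0,0,0,0,0.2],[0,0,0,0,0.2]]]' 40

```

```text
time: 11.93
position: [0.5291, -0.0673, 0.0467]
tool_rot: [0.051, -3.138, 0.001]
ft_force: [-0.1, -0.7, -0.2]
grip_width: 0.748
grip_force: 0.0
time: 12.43
position: [0.5312, -0.0652, 0.0487]
tool_rot: [-0.055, 3.139, 0.003]
ft_force: [0.0, 3.1, 6.6]
grip_width: 0.487
grip_force: 40.0
```

```bash
python3 -m crank '[[[0,4,0,0,0.2],[0,6,0,0,0.2],[0,8,0,0,0.2],[0,8,0,0,0.2],[0,8,0,0,0.2],[0,8,0,0,0.2],[0,6,0,0,0.2],[0,4,0,0,0.2],[0,0,0,0,0.2],[0,0,0,0,0.2]]]'
python3 - <<'E'
from h import *
s=cam('side');t=cam('top');to([.53,-.002,.045],np.pi/2+.034)
A=cv2.resize(np.array(s['pixels'])[195:285,245:335],(400,400),interpolation=cv2.INTER_CUBIC)
B=cv2.resize(np.array(t['pixels'])[140:190,290:360],(560,400),interpolation=cv2.INTER_CUBIC)
o=np.zeros((600,800,3),np.uint8);o[:400,:400]=A;o[:400,400:]=B[:,80:480]
cv2.imwrite('pics/s5.png',o[:400,:,::-1])
E
```

```text
time: 13.27
position: [0.5296, -0.0153, 0.0487]
tool_rot: [-0.054, 3.139, -0.002]
ft_force: [0.0, -3.1, 5.8]
grip_width: 0.486
grip_force: 40.0
t 13.37 pos [ 0.5296 -0.0156  0.0487] tilt [ 0.002 -0.001 -1.   ] shift before turn [-0.8 13.6  3.7] after turn [-0.8 13.6  3.7] turn -0.0
```

View pics/s5.png

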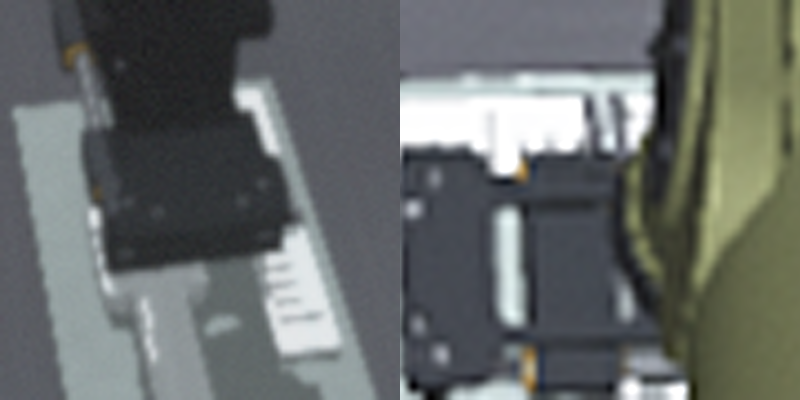

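The pointer is hidden under the gripper in both views. Gripping across the arm (quarter turn) would open the side camera's view, so I go home, regrip turned, and pull again.

```bash
python3 -m crank '[[[0,-6,0,0,0.2],[0,-8,0,0,0.2],[0,-8,0,0,0.2],[0,-8,0,0,0.2],[0,-8,0,0,0.2],[0,-8,0,0,0.2],[0,-5,0,0,0.2],[0,0,0,0,0.2],[0,0,0,0,0.2]]]'
python3 -c "
from h import *
print(ctrl.get_state()['joint_positions'].round(2))"
```

```text
time: 14.12
position: [0.5313, -0.0651, 0.0487]
tool_rot: [-0.053, 3.139, 0.001]
ft_force: [0.2, 0.1, 7.0]
grip_width: 0.49
grip_force: 40.0
[-0.43  0.26  0.57  1.95 -0.17  0.98  1.82]
```

```bash
python3 -m crank '[[[0,0,0,0,-0.6],[0,0,0,0,-0.6],[0,0,0,0,-0.6],[0,0,0,0,-0.6],[0,0,0,-0.1,-0.6],[0,0,0,-0.12,-0.6],[0,0,0,-0.12,-0.6],[0,0,0,-0.12,-0.6]]]'
python3 -c "
from h import *
print(ctrl.get_state()['joint_positions'].round(2));to([.5295,-.0652,.045],.034)"
```

```text
time: 14.78
position: [0.5299, -0.0651, 0.0472]
tool_rot: [0.778, -3.043, -0.0]
ft_force: [-0.2, -0.7, -0.0]
grip_width: 0.795
grip_force: 0.0
[-0.37  0.25  0.5   1.95 -0.14  0.98  2.27]
t 14.78 pos [ 0.5299 -0.0651  0.0472] tilt [-0.001 -0.    -1.   ] shift before turn [0.4 0.2 2.2] after turn [0.  0.4 2.2] turn -1.105
```

```bash
python3 -m crank '[[[0,0,0,0.12,-0.6],[0,0,0,0.12,-0.6],[0,0,0,0.12,-0.6],[0,0,0,0.12,-0.6],[0,0,0,0.12,-0.6],[0,0,0,0.12,-0.6],[0,0,0,0.12,-0.6],[0,0,0,0.12,-0.6],[0,0,0,0.12,-0.6]]]'
python3 -m crank '[[[0,0,0,0.12,-0.6],[0,0,0,0.12,-0.6],[0,0,0,0.12,-0.6],[0,0,0,0.12,-0.6],[0,0,0,0.12,-0.6],[0,0,0,0.12,-0.6],[0,0,0,0.12,-0.6],[0,0,0,0.12,-0.6],[0,0,0,0,-0.6],[0,0,0,0,-0.6]]]'
python3 -c "
from h import *
print(ctrl.get_state()['joint_positions'].round(2));to([.5290,-.0652,.046],.034)"
```

```text
time: 15.53
position: [0.53, -0.0652, 0.0473]
tool_rot: [-0.916, -3.005, 0.0]
ft_force: [0.1, -0.4, 0.0]
grip_width: 0.8
grip_force: 0.0
time: 16.37
position: [0.5301, -0.0651, 0.0473]
tool_rot: [-2.189, -2.253, 0.001]
ft_force: [-0.1, 0.2, 0.3]
grip_width: 0.799
grip_force: 0.0
[-0.65  0.31  0.83  1.96 -0.27  0.99  0.33]
t 16.37 pos [ 0.5301 -0.0651  0.0473] tilt [-0. -0. -1.] shift before turn [-0.1 -1.1  1.3] after turn [-0.1 -1.1  1.3] turn -0.005
```

```bash
python3 -m crank '[[[0,-1,1,0,-0.6],[0,0,0,0,0.2],[0,0,0,0,0.2],[0,0,0,0,0.2],[0,0,0,0,0.2],[0,0,0,0,0.2],[0,0,0,0,0.2]]]' 45
python3 -m crank '[[[4,0,0,0,0.2],[7,0,0,0,0.2],[8,0,0,0,0.2],[8,0,0,0,0.2],[8,0,0,0,0.2],[8,0,0,0,0.2],[7,0,0,0,0.2],[4,0,0,0,0.2],[0,0,0,0,0.2],[0,0,0,0,0.2]]]'
python3 - <<'E'
from h import *
s=cam('side');t=cam('top')
A=cv2.resize(np.array(s['pixels'])[200:280,260:340],(600,600),interpolation=cv2.INTER_CUBIC)
cv2.imwrite('pics/s6.png',A[:,:,::-1])
E
```

```text
time: 16.95
position: [0.5291, -0.0653, 0.0466]
tool_rot: [-2.193, -2.249, 0.0]
ft_force: [-0.2, 0.2, 1.5]
grip_width: 0.499
grip_force: 45.0
time: 17.78
position: [0.5274, -0.0109, 0.0465]
tool_rot: [-2.192, -2.249, 0.001]
ft_force: [-3.0, -2.9, 3.6]
grip_width: 0.498
grip_force: 45.0
```

View pics/s6.png

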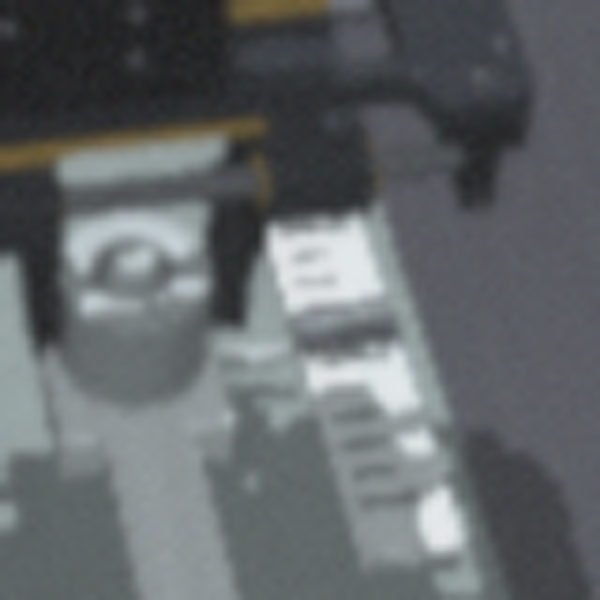

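The bush sits flat and is held. The pointer is now visible at crop (225–295, ~353), and the clip lies at (300–395, 310–345). I measure both in this view.

```bash
python3 - <<'E'
from h import *
s=cam('side')
P=np.mean([np.array(cam('side')['pixels'],float) for _ in range(4)],0).astype(np.uint8)
x0,y0,k=284,232,16
A=cv2.resize(P[y0:y0+26,x0:x0+34],None,fx=k,fy=k,interpolation=cv2.INTER_CUBIC)
cv2.imwrite('pics/s7.png',A[:,:,::-1])
g=P.mean(2)
print(g[238:252,288:316].astype(int))
gy=np.array([-.034,.9994])
E
```

```text
[[ 99  58  48  47  67 113 146 154 159 192 219 217 211 211 214 214 217 226
  229 228 225 222 210 173 158 147 119  98]
 [ 87  54  47  48  72 118 148 156 153 170 217 226 223 222 221 221 220 222
  221 216 201 193 180 158 155 151 129 105]
 [ 73  51  47  49  72 120 148 156 154 163 211 221 210 193 186 185 181 178
  179 174 160 154 151 149 156 156 147 114]
 [ 70  55  50  47  74 123 149 157 156 161 182 186 169 151 144 145 145 145
  147 152 155 145 141 137 142 152 149 119]
 [ 82  62  52  50  81 133 154 157 158 154 145 142 144 143 148 153 149 143
  139 134 133 124 120 116 123 144 148 130]
 [ 95  87  80  75  96 141 155 158 158 153 135 128 138 141 140 137 128 119
  111 104 103 102  99  98 109 134 151 145]
 [115 128 129 120 126 148 158 158 159 155 140 120 117 115 115 108 103  96
   92  91  95  94  90  91 106 131 151 150]
 [130 150 154 151 153 162 165 166 165 162 149 117 101  99  99  99  96  90
   89  94 108 122 116 119 139 144 153 152]
 [138 160 170 167 168 179 183 185 180 172 159 125 109 100 106 103 106 105
  107 116 135 165 160 160 186 178 163 157]
 [140 160 171 158 158 181 190 188 173 160 150 140 146 143 148 138 133 139
  139 141 153 172 176 184 213 209 176 159]
 [141 143 146 137 137 156 162 160 151 148 147 152 168 192 191 173 168 182
  198 203 205 208 210 215 224 219 182 161]
 [143 134 133 133 137 144 146 149 151 153 155 154 167 213 220 215 213 218
  223 225 224 225 226 227 228 224 198 168]
 [147 140 143 147 150 152 151 150 152 155 155 152 163 214 225 222 220 220
  220 219 216 222 227 229 229 226 214 177]
 [150 144 142 147 149 150 148 135 134 143 138 145 160 200 215 198 182 178
  176 175 180 205 223 228 228 229 220 182]]
```

View pics/s7.png

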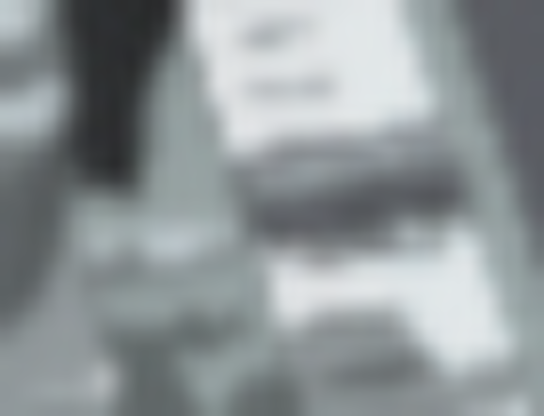

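```bash
python3 - <<'E'
from h import *
s=cam('side');t=cam('top')
o=np.array([.53397,-.2147]);th=.0337
gx=np.array([np.cos(th),np.sin(th)]);gy=np.array([-gx[1],gx[0]])
G=lambda p:np.array([gx@(p[:2]-o),gy@(p[:2]-o)])*1000
W=lambda x,y,z:np.r_[o+(x*gx+y*gy)/1000,z/1000]
print('tip side',G(onz(s,297.5,246.6,.0235)))
for u,v,z,n in[(302,241,.0225,'ridge241'),(302,242.3,.0225,'ridge242.3'),(302,240.3,.018,'far edge'),(302,247.3,.016,'near edge'),(309,240.3,.018,'far r'),(309,246.5,.016,'near r')]:print(n,G(onz(s,u,v,z)).round(1))
for x,y in[(51,132),(81,132),(51,298),(81,298)]:print('scale corner side',proj(s,W(x,y,16)).round(1),'top',proj(t,W(x,y,16)).round(1))
P=np.mean([np.array(cam('top')['pixels'],float) for _ in range(4)],0)
print(P.mean(2)[148:168,292:344:1].astype(int)[4:16])
print('TCP',G(ctrl.get_state()['position']))
E
```

```text
tip side [ 43.32940408 200.40129044]
ridge241 [ 56.7 214.8]
ridge242.3 [ 55.9 211.2]
far edge [ 58.3 220.3]
near edge [ 54.3 202.7]
far r [ 73.5 217.8]
near r [ 69.8 202.5]
scale corner side [308.4 274.5] top [354.9 161.4]
scale corner side [322.6 272.5] top [354.3 150.6]
scale corner side [291.3 215.8] top [294.1 163.3]
scale corner side [303.8 214.3] top [293.7 152.5]
[[206 201 204 216 217 219 222 224 231 237 234 234 235 235 235 235 241 250
  250 250 250 250 249 249 247 243 248 241 173 138 119 142 145 153  47  70
   96 101  29  37  51  98 119  72  82 133 129 126 125 124 122 127]
 [204 224 247 252 252 252 252 252 253 255 254 254 254 254 254 253 255 255
  254 250 255 255 255 255 255 255 255 255 109  88  68  74  75  63  52  74
   63  39  34  41  59 106 113  54  95 137 130 128 128 127 126 130]
 [202 237 255 255 255 255 255 255 254 254 254 254 254 254 254 254 254 255
  244 227 255 254 253 253 254 255 255 247  18  61  69  70  71  61  56  76
   68  46  38  41  67 109  99  52 105 140 133 131 131 131 130 133]
 [203 234 255 255 253 253 253 253 253 253 253 253 253 253 253 253 254 255
  245 22
[... 1185 characters left out ...]
6 146 145 145 148 129]
 [206 193 240 255 246 229 255 252 232 248 255 247 234 255 255 248 239 255
  254 250 253 255 248 234 255 255 255 235  22  66  73  74  76  62  50  78
   65  38  55  91  95  50  74 136 161 149 148 148 147 148 151 132]
 [208 190 239 255 255 252 255 255 253 255 255 255 255 255 255 255 255 255
  255 255 255 255 252 249 255 255 255 249  40  61  69  71  71  53  65  88
   50  38  64  93  84  41  91 149 151 151 151 152 152 153 145 114]
 [211 189 211 251 249 246 242 242 242 241 243 247 247 247 246 246 246 245
  243 238 238 236 236 237 236 231 223 184  48  83 125 107  53  34  68  97
   57  48  74  89  69  41 106 165 150 152 153 153 156 150 119  94]]
TCP [  0.37163643 203.14702785]
```

```bash
python3 - <<'E'
from h import *
I=cv2.imread('pics/top1.png')
P=cv2.resize(I,(512,384),interpolation=cv2.INTER_AREA).mean(2).astype(int)
print('scale rows 156-160, u 290..360');
for v in(155,157,159,161):print(v,P[v,290:360])
print('ptr u 340..360')
for v in(164,165,166,167,168,169):print(v,P[v,340:360])
E
```

```text
scale rows 156-160, u 290..360
155 [210 203 205 234 254 254 253 253 253 253 253 253 253 253 253 253 253 253
 253 253 240 231 253 254 253 253 253 253 253 254 254 255 236 145 138 189
 164 128 205 241 250 254 253 253 253 253 251 250 253 253 254 254 253 251
 250 254 253 242 233 251 253 253 255 246 220 211 212 210 208 209]
157 [211 208 204 220 249 255 249 247 254 249 240 251 254 245 240 254 250 236
 240 253 242 232 253 254 245 240 254 244 216 233 252 246 195 133 110 198
 201 117 194 226 238 252 241 234 252 253 238 228 250 244 217 235 252 242
 233 251 253 234 218 249 253 253 254 252 233 208 210 211 211 210]
159 [217 205 202 218 248 254 240 231 254 238 204 246 253 237 224 253 253 240
 232 252 236 204 247 254 236 225 252 253 241 233 251 239 193 179 125 172
 183 127 185 223 237 252 236 205 246 254 241 233 251 249 231 234 252 237
 208 245 253 242 233 252 254 254 254 252 235 208 210 211 210 210]
161 [215 207 200 198 240 254 242 233 254 249 235 248 254 243 235 254 254 245
 241 253 252 248 253 254 244 236 253 255 252 250 254 253 250 219 115 155
 177 138 184 243 254 255 252 245 253 255 254 253 255 255 254 253 254 250
 249 253 252 249 247 250 246 245 244 240 228 208 211 213 212 212]
ptr u 340..360
164 [210 210 208 207 208 210 210 210 220 200 173 214 215 211 211 212 213 212
 212 210]
165 [215 213 211 209 210 212 210 210 237 221 161 197 215 212 212 213 214 212
 212 212]
166 [215 212 211 210 211 213 210 210 239 224 146 174 215 213 213 213 214 213
 212 210]
167 [212 211 210 211 212 212 211 214 242 225 147 170 214 212 211 213 213 212
 211 211]
168 [212 212 212 211 211 211 210 214 241 230 159 168 212 210 208 209 209 207
 207 210]
169 [208 208 209 208 208 208 208 211 237 232 170 168 210 210 208 209 209 210
 210 212]
```

```bash
python3 - <<'E'
from h import *
t=cam('top')
g=np.array([-.0337,.9994])
f=lambda u,v,z:g@onz(t,u,v,z)[:2]*1000
p=f(348.4,165.5,.023);m=f(325.55,161,.0225);e=f(293.2,159,.016);r=f(354.1,159,.016)
print('ptr home',p,'mark',m,'travel',m-p,'| from scale ends: ptr',298-(e-p),132+p-r,'mark',298-(e-m),132+m-r)
s=ctrl.get_state()
print(s['position'],'TCP travel from home .5291,-.0653:',g@(s['position'][:2]-[.5291,-.0653])*1000)
E
```

```text
ptr home -81.1910841118 mark -19.861438560018446 travel 61.32964555178155 | from scale ends: ptr 149.37221125694356 149.68627731975954 mark 210.7018568087251 211.0159228715411
[ 0.52753682 -0.01170296  0.04656203] TCP travel from home .5291,-.0653: 53.617565248984945
```

Travel is measured as about 61.2 mm (mark at gauge y 211, pointer home 149.5 against the given 150, so it checks out). The arm now stands at roughly 202.4, so I pull 8.5 mm more and compare in the side view.

```bash
python3 -m crank '[[[3,0,0,0,0.2],[3,0,0,0,0.2],[2.5,0,0,0,0.2],[0,0,0,0,0.2],[0,0,0,0,0.2],[0,0,0,0,0.2],[0,0,0,0,0.2]]]'
python3 - <<'E'
from h import *
s=cam('side')
P=np.mean([np.array(cam('side')['pixels'],float) for _ in range(8)],0).astype(np.uint8)
x0,y0,k=280,228,14
A=cv2.resize(P[y0:y0+40,x0:x0+46],None,fx=k,fy=k,interpolation=cv2.INTER_CUBIC)
cv2.imwrite('pics/s8.png',A[:,:,::-1])
print(P.mean(2)[234:252,286:312].astype(int))
g=np.array([-.0337,.9994]);st=ctrl.get_state()
print(st['position'],'TCP travel',g@(st['position'][:2]-[.5291,-.0653])*1000)
o=np.array([.53397,-.2147]);th=.0337
gx=np.array([np.cos(th),np.sin(th)]);gy=np.array([-gx[1],gx[0]])
for x in(35,40,45,47,52,58,64,70):print(x,proj(s,np.r_[o+(x*gx+211*gy)/1000,.0228]).round(2))
E
```

```text
time: 19.07
position: [0.5272, -0.0032, 0.0465]
tool_rot: [-2.194, -2.248, 0.001]
ft_force: [-4.0, -3.3, 5.2]
grip_width: 0.495
grip_force: 45.0
[[154 104  59  47  44  50  88 136 148 155 200 222 217 194 180 192 210 218
  226 228 229 229 225 205 170 154]
 [160 104  59  47  45  56  97 140 150 152 177 217 222 215 213 218 224 224
  226 228 229 229 227 217 179 156]
 [141  89  55  47  46  61 104 142 154 149 163 216 226 221 219 219 220 213
  215 225 228 229 229 221 187 160]
 [113  74  52  47  47  67 113 146 155 152 161 212 222 207 194 195 199 191
  200 222 228 228 228 224 204 170]
 [ 92  68  52  47  46  70 118 147 155 155 159 193 219 216 211 211 214 213
  216 226 229 227 224 221 210 173]
 [ 87  72  57  51  50  73 118 147 154 156 154 168 216 226 222 220 220 219
  220 221 221 216 201 192 180 157]
 [ 89  87  83  79  76  91 126 148 155 156 153 162 211 220 209 192 187 184
  181 177 178 174 160 153 151 147]
 [ 94 115 128 128 122 129 143 154 157 157 155 159 181 186 168 148 144 145
  144 145 146 152 153 145 141 137]
 [ 99 129 151 155 152 155 160 163 164 164 163 159 146 142 144 142 148 153
  149 142
[... 524 characters left out ...]
143 148 137
  131 136 137 136 140 168 175 183]
 [146 150 146 138 144 148 150 151 151 147 134 134 146 151 164 180 176 153
  147 165 182 178 167 194 209 215]
 [150 151 147 134 128 127 126 127 127 123 115 120 137 147 150 169 166 152
  149 162 176 174 173 208 223 226]
 [150 151 147 134 114 106 106 106 108 113 120 134 144 148 141 147 150 144
  141 143 148 145 148 183 214 221]
 [151 151 153 151 120 103 100 101 110 132 141 146 148 145 137 138 140 128
  121 121 119 119 124 149 178 189]]
[ 0.52723471 -0.00317784  0.04653584] TCP travel 62.14774886697576
35 [292.65 243.49]
40 [294.9 243.2]
45 [297.15 242.91]
47 [298.05 242.8 ]
52 [300.29 242.51]
58 [302.98 242.16]
64 [305.67 241.82]
70 [308.35 241.48]
```

View pics/s8.png

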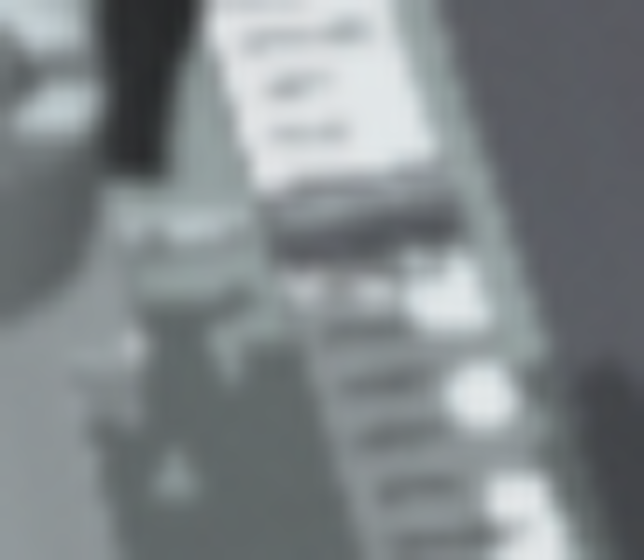

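Side view: the pointer's lit top lies on row 243.4 at u≈293.5. Continued along the gauge's x it gives 242.2 at u=303, and the ridge line is at about 242.15, so they are in line to within about 0.5 mm. TCP travel of 62.1 mm, less about 1 mm of bush play, also agrees with 61.2. The arm is at rest and holding, so I hand in.

```bash
python3 -c "
from h import *
s=ctrl.get_state();print(abs(s['qd']).max(),s['position'],s['grip_force'],s['ft_force']);print(job.close_job())"
```

```text
0.0016604171501874766 [ 0.52723471 -0.00317784  0.04653584] 45.00163096468896 [-3.94906271 -3.25124848  5.47343142]
the job is handed in; nothing more can be done
None
```

The job is handed in, with no verdict shown: the mid bush is seated on the post, the lock button is fully down, and the arm is held at rest about 61 mm out with the pointer in line with the ridge to about 0.5–1 mm (by camera).

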